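# Fit the charged battery pack to the cordless flood lamp and switch it on

## Robot

A 6-joint arm with a two-finger parallel gripper is mounted at the origin on a cart in front of the work surface, level with it; the furniture and walls round the work are solid. World frame = base frame: x ahead of the robot, y to its left, z up, the work surface at z = 0. Lengths are in m, angles in degrees, forces in N, time in s.
With the tool pointing down it reaches from about 0.3 to 0.75 m from the base axis. Payload 8.5 kg.
Tool frame: the origin (TCP) lies at the very end of the fingers, on their centre line; the grasp point (between the pads) lies 19 mm behind it; z points along the fingers, y is the line along which they close (so a half turn about z gives the same grasp; the last joint's range is limited). The gripper opens to 85 mm and grips with 20 to 120 N. Pads are 22 mm wide; open, the fingers measure 114 mm over their backs; the gripper's body (76 mm by 85 mm) begins 54 mm behind the grasp point. The pads swing forward as they close: fully open they stand 13 mm farther back than shut.
Start: joints at [58.367, 21.807, 74.336, -0, 83.858, -12.336], TCP at [0.182, 0.519, 0.231] pointing down, gripper open.
Joint ranges: [-178.18, 178.18], [-50.72, 133.34], [12.68, 142.11], [-81.47, 261.47], [9.98, 163.14], [-165.26, 165.26]. Speed limits (degrees/s): [136.94, 136.94, 180, 180, 180, 180].

## Interface

Orientations are given as a 3x3 rotation matrix whose columns are the frame's x, y, z axes.
In Python, from rig import observe, cams, ticket gives the robot as it stands.
- The arm moves only by the tool move_arm, never from a script. Its arguments are lists of equal length, an entry for each row: "jaw": the finger opening in cm, from 0 to 8.54; "dp": the shift along the tool's x, y, z in cm, a list of three; "turn": the turn, a rotation vector about the tool's x, y, z in rad, a list of three. In form: {"jaw": [jaw, ...], "dp": [[tx, ty, tz], ...], "turn": [[wx, wy, wz], ...]}. A call has 1 to 12 rows; each row shifts and turns the commanded pose from where the row before left it, along the tool's axes as they then stand; what a row does not reach is not made up. A row lasts 1/12 s, in which the tool goes at most 41.7 mm and 7.16 degrees, less where a joint would pass 70% of its speed; a pose out of reach is approached as far as the arm can. A call is refused whole if a number of a shift passes 4.17 or a number of a turn 0.125, either way. A call with a gripper value outside its range is refused whole. The fingers move at their own pace and stop on an object; "force" is the grip in N (left out, the last holds). Time passes only in rows, so rows that do not move let the fingers close. It gives the time, the measured TCP pose, the force, the opening and the grip force at its end, in the units of the state.
- observe(): the state, without advancing time (a new reading comes with each control period).
- cams.get_image(name): name is "scene" or "top"; returns (picture, depth): 400x640x3 uint8, red, green, blue; 400x640 float32, m along the optical axis (not along the pixel's ray), 0 where there is no reading.
- cams.calibration(name): a dict with "vertical_fov" (degrees; the focal length in pixels is half the picture's height over the tangent of half this angle, whatever the lens; pixels are square), "cx", "cy" (the principal point, pixels), "k1" (the pictures are not rectified: a ray, as slopes to the right and down, at radius r is drawn at 1 + k1 r^2 times it, then the intrinsics apply), "view" (4x4, takes a point from world to camera coordinates). Camera axes: x right, y up, looking along -z (the intrinsics and any distortion apply to the point x, -y, -z); pixel columns grow to the right and rows downward; lengths in m; the calibration is good to about 2 mm. A picture is of the moment at which its call begins. calibration takes no time and is no camera call.
- ticket.close_job(): hands the job in; it is judged then, once.
Trained networks look in the newest picture that a camera, given by its name, has taken for a name from the list of things; names that differ only in an ending like _2 or _b are one class to them, and where a whole thing is asked for, a point or a joint stands for the part that bears it (a point fixed in the world has none). Each returns a list of dicts, best first, with "p" (0 to 1); they miss things now and then, are a little off and sometimes report something else, mostly with a low value. They report only what shows in the picture. A call takes as long as a camera call. They do not tell look-alikes from the thing itself.
- cams.spot_in(camera, query): "box" ([centre column, centre row, width, height] as shares, 0 to 1, of the picture: columns of its width, rows of its height, round what is visible of it).
- cams.outline_of(camera, query): "mask" (400x640 bool, what is visible of it) and "box" ([centre column, centre row, width, height] as shares, 0 to 1, of the picture: columns of its width, rows of its height, round what is visible of it).
- cams.mark_of(camera, query): "location" ([column, row] as shares, 0 to 1, of the picture: columns of its width, rows of its height: a listed point, or the origin of a listed thing).
The state is a dict: "time_s": time; "q": joint angles; "qvel": joint speeds; "joint_efforts": joint torques, N m; "position": TCP position; "tool_rot": TCP orientation; "ft_force": force on the tool from outside, world axes, zero at the start; "wrist_torque": the same for the moment, N m; "grip_width": finger opening in m; "gripper_force": force on a finger pad.
Only numpy, scipy, OpenCV 4.12 (cv2) and the standard library are available. Lean on these libraries where they do the work, as an engineer would, in place of code of your own. Each camera call takes 0.05 s, during which the arm holds its last target. There are 200 camera calls.

## Task

Pull the charged battery pack off the charger, slide it onto the shoe of the yellow flood lamp until it clicks fully home, then let go of it and switch the lamp on with its red rocker. Leave the spanner, the calipers and the tape on the bench where they lie.

Things in the scene. Friction and masses are not known exactly. Their poses are not given: they have to be found in the camera images.
- pack: Black battery pack with a blue top panel and side stripes, green gauge lights on its rear end; 110 mm long (x) x 60 wide (y) x 58 high (z), 0.3 to 0.65 kg. Origin: middle of its underside; x points to its nose (goes onto a shoe first), z up. Its long sides are flat and upright: grip them across y from above. It starts upright, clicked home on the charger (origin at charger_shoe).
- pack_nose (a point): Middle of the pack's nose end at its underside, 55 mm ahead of the origin; same axes as the pack. Here the T-slot in the underside opens: 41 mm wide inside, ceiling 14 mm above the underside, closed below by two lips 5 mm thick with a 27 mm gap. Pockets for the catch rollers lie in the slot's side walls 20 mm behind the nose; 6 mm lead-in chamfers at the nose.
- charger: Grey charger with blue side stripes, fixed to the bench: x from -105 to +95 mm, 106 mm wide (y; 142 mm at bench height with its screwed ears), deck 30 mm high, hump behind the stop 58 mm high. Origin: on the bench under charger_shoe, z up. x is the way a pack is pushed on (away from the robot within 0.35 rad); -x pulls it off. It may stand left or right, the lamp on the other side.
- charger_shoe (a point): On the charger's deck, 30 mm above the bench: where the pack's origin is when home, axes parallel to the pack's. The charger's rail, rollers, stop and deck are the same as the lamp's (see those points). To take the pack off, draw it level toward -x by at least 95 mm before lifting; the catch gives way at about 6 to 12 N, after that there is only the sliding friction of the pack's weight.
- lamp: Yellow and black flood lamp, fixed to the bench: base x from -105 to +165 mm, y from -59 to +125 mm. Origin: on the bench under lamp_shoe, z up; x is the way a pack is pushed on (away from the robot within 0.35 rad). The head stands behind: x 108 to 168 mm, y -82 to +148 mm, top 180 mm high. Switch housing left of the shoe: y 62 to 122 mm, x -52 to +88 mm, 54 mm high.
- lamp_shoe (a point): On the lamp's deck, 30 mm above the bench: where the pack's origin is when home, axes parallel to the pack's. Home, the nose is at the stop (upright face at x = +55 mm, 28 mm high). Light grey T-rail along x on a flat deck: flange 38 mm wide, 7 to 12 mm above the deck, stem 24 mm wide, so the pack has 1.5 mm of play to each side and 2 mm upward. The flat deck reaches forward to x = -105 mm.
- lamp_rail_tip (a point): Tip of the lamp's rail: 39 mm in front of (-x) and 9.5 mm above lamp_shoe, same axes. The flange is 18 mm wide and 1 mm thick here and tapers out to 38 x 5 mm over 16 mm. Set the pack level on the deck in front of it, its origin 95 to 105 mm in front of the home point (it rests there if let go), then push it along +x, underside on the deck. Tilted 2 degrees in the hand it binds.
- lamp_catch (a point): Between the lamp's two sprung catch rollers: 35 mm behind (+x) and 9.5 mm above lamp_shoe. They stand 4 mm out of the flange's edges, each side. Pushing a pack on meets them when it is about 20 mm short of home, takes about 6 to 12 N, and they click into its pockets when it is home; they then hold it there.
- lamp_switch (a joint): Red rocker on top of the lamp's switch housing, 56 mm long (along the lamp's x) x 24 mm wide. 0 rad = off, its end nearer the robot raised; 0.34 rad = fully on, that end pressed down. It stays where it is left; pressing 21 mm from its axis takes about 2 N, nearer the axis more.
- switch_press (a point): On top of the rocker's end nearer the robot, 21 mm from its axis: press straight down here. In the lamp's frame x = -1, y = +92 mm; off, it is 66.5 mm above the bench, fully on about 7 mm lower (end stop).
- spanner: Bystander: steel combination spanner, 178 mm long (y), 26 mm wide, 7 mm high, lying near the bench edge in front of the work. Origin: underside, middle.
- calipers: Bystander: steel vernier calipers, 202 mm long (y), 70 mm wide, 10 mm high, lying at the right of the work. Origin: underside, middle.
- tape: Bystander: roll of black tape, 62 mm across, 19 mm high, lying flat near the bench edge at the front right. Origin: underside, middle.
There are look-alikes about, which are no part of the job. What is meant by the pack is not purple or turquoise, and is the larger of those in its own colour.

How it is judged:
By the outcome, as a careful person would: the job done as asked, in the order asked, and still so for the second after the job is handed in, with the robot touching nothing.
It also fails if it takes over 48 s, if anything falls off the work surface, if the arm or the gripper's body presses on something with over 40 N, if the wrist force passes 120 N, or if a joint passes its speed limit or range.

## Working session

There is one attempt and no reset: what is moved stays moved. The work goes in short steps, Python scripts to look and compute and a tool call to move; the robot and the scene stay as the last step left them, time stands still between calls to the robot, and variables do not carry over. Pictures are saved under pics/ and viewed, at most 10 in all, crops included, and the job is handed in when it is done.

Besides the shell and the picture viewer there is one more tool, called after "Emit:" by a JSON object that holds its "api" and its "payload", one argument or row to a line. move_arm: Moves the arm, as the interface text tells. Its arguments: {"type":"object","properties":{"jaw":{"type":"array","items":{"type":"number"}},"dp":{"type":"array","items":{"type":"array","items":{"type":"number"}}},"turn":{"type":"array","items":{"type":"array","items":{"type":"number"}}},"force":{"type":"number"}},"required":["jaw","dp","turn"]}

```bash
mkdir -p pics; cat > h.py <<'E'
import numpy as np,cv2
from rig import observe,cams,ticket
def save(cam,fn):
    im,d=cams.get_image(cam); cv2.imwrite('pics/'+fn+'.png',im[:,:,::-1]); np.savez('pics/'+fn+'.npz',im=im,d=d); return im,d
def ray(cam,u,v):
    c=cams.calibration(cam); f=200/np.tan(np.radians(c['vertical_fov'])/2)
    K=np.array([[f,0,c['cx']],[0,f,c['cy']],[0,0,1.]])
    p=cv2.undistortPoints(np.array(np.c_[u,v],float).reshape(-1,1,2),K,np.array([c['k1'],0,0,0.]))[:,0]
    return p,np.linalg.inv(np.array(c['view']))
def world(cam,u,v,d):
    p,V=ray(cam,u,v); d=np.asarray(d)
    P=np.c_[p[:,0]*d,-p[:,1]*d,-d]
    return P@V[:3,:3].T+V[:3,3]
def onplane(cam,u,v,z):
    p,V=ray(cam,u,v); D=np.c_[p[:,0],-p[:,1],-np.ones(len(p))]@V[:3,:3].T
    return V[:3,3]+D*((z-V[2,3])/D[:,2])[:,None]
def proj(cam,P):
    c=cams.calibration(cam); f=200/np.tan(np.radians(c['vertical_fov'])/2)
    P=np.atleast_2d(P); q=P@np.array(c['view'])[:3,:3].T+np.array(c['view'])[:3,3]
    x=q[:,0]/-q[:,2];y=-q[:,1]/-q[:,2]; s=1+c['k1']*(x*x+y*y)
    return np.c_[c['cx']+f*x*s,c['cy']+f*y*s]
E
python3 - <<'E'
from h import *
for c in('scene','top'):
    save(c,c+'0'); k=cams.calibration(c); print(c,k['vertical_fov'],k['k1'],np.linalg.inv(np.array(k['view'])).round(3).tolist())
    for q in('pack','charger_shoe','charger','lamp','lamp_shoe','lamp_rail_tip','switch_press','pack_nose'):
        print(q,[(round(r['p'],2),(np.array(r['location'])*[640,400]).round(1).tolist()) for r in cams.mark_of(c,q)])
o=observe();print(o['time_s'],o['tool_rot'],o['ft_force'])
a=cv2.imread('pics/scene0.png');b=cv2.imread('pics/top0.png')
E
```

```text
scene 47.64389541073125 -0.06450683763667535 [[0.585, 0.471, -0.66, -0.27], [-0.811, 0.348, -0.471, -0.655], [0.008, 0.811, 0.585, 0.842], [0.0, 0.0, 0.0, 1.0]]
pack [(0.78, [318.9, 221.1]), (0.76, [416.6, 215.7]), (0.7, [276.7, 228.7]), (0.59, [361.8, 236.5])]
charger_shoe [(0.92, [358.8, 235.0])]
charger [(0.58, [356.9, 244.7])]
lamp [(0.8, [263.9, 189.5])]
lamp_shoe [(0.86, [258.8, 182.2])]
lamp_rail_tip [(0.79, [249.9, 183.0])]
switch_press [(0.51, [238.8, 160.5])]
pack_nose [(0.96, [405.0, 207.5]), (0.89, [324.0, 224.7]), (0.82, [377.4, 230.0]), (0.81, [264.1, 229.2]), (0.57, [417.0, 303.0])]
top 52.68629292418236 -0.07771492821687172 [[0.029, 0.985, -0.172, 0.373], [-0.999, 0.034, 0.022, -0.035], [0.027, 0.171, 0.985, 1.21], [0.0, 0.0, 0.0, 1.0]]
pack [(0.81, [359.4, 214.4]), (0.77, [381.1, 151.6]), (0.77, [279.1, 238.5]), (0.65, [307.0, 203.8])]
charger_shoe [(0.4, [278.0, 273.1]), (0.3, [354.5, 216.0])]
charger []
lamp [(0.62, [223.3, 201.0])]
lamp_shoe [(0.56, [222.5, 197.3])]
lamp_rail_tip [(0.9, [218.3, 211.2]), (0.41, [432.6, 246.9])]
switch_press [(0.62, [188.6, 189.0])]
pack_nose [(0.94, [267.0, 246.8]), (0.87, [365.4, 138.8]), (0.7, [359.5, 196.1]), (0.6, [311.9, 213.9])]
0.9 [[-9.43824116e-01  3.30448238e-01 -1.00544751e-05]
 [ 3.30448238e-01  9.43824116e-01 -1.16447611e-05]
 [ 5.64166532e-06 -1.43130900e-05 -1.00000000e+00]] [ 0.03043054 -0.21357765  0.38940445]
```

View pics/top0.png

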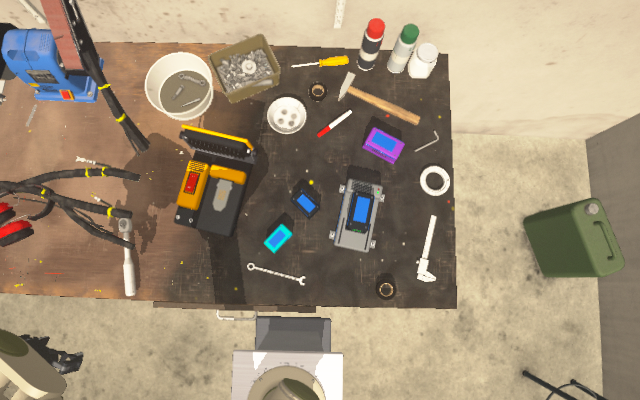

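View pics/scene0.png

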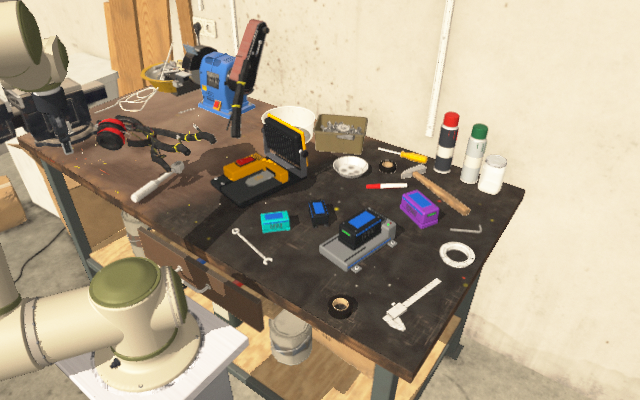

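```bash
python3 - <<'E'
from h import *
Z=np.load('pics/top0.npz');im,d=Z['im'],Z['d']
b=cv2.resize(im[165:265,165:395],None,fx=3.4,fy=3.4,interpolation=cv2.INTER_CUBIC)
cv2.imwrite('pics/crop.png',b[:,:,::-1])
v,u=np.mgrid[0:400,0:640]; m=(d>0)
P=np.zeros((400,640,3));P[m]=world('top',u[m],v[m],d[m])
np.save('P.npy',P)
print('bench z',np.median(P[255:285,330:420,2]))
def rect(mask,n):
    mask=mask.astype(np.uint8); k,l,s,c=cv2.connectedComponentsWithStats(mask)
    for i in range(1,k):
        if s[i,4]>80:
            q=P[l==i]; r=cv2.minAreaRect((q[:,:2]*1000).astype(np.float32)); print(n,s[i].tolist(),'z',q[:,2].mean().round(4),np.round(r[0],1),np.round(r[1],1),round(r[2],2),'mean',(q[:,:2].mean(0)*1000).round(1))
w=np.zeros((400,640),bool);w[110:262,165:400]=1
z=P[:,:,2]
rect(w&(z>.080)&(z<.095),'packtop')
rect(w&(z>.0485)&(z<.058),'sw-housing/hump')
rect(w&(z>.02)&(z<.037),'deck')
rect(w&(z>.02),'all>20')
rect(w&(z>.12),'head')
E
```

```text
bench z -0.0011603411061906765
packtop [347, 191, 28, 41, 810] z 0.086 [ 553.9 -193.7] [ 61.6 110.3] 79.13 mean [ 553.  -193.2]
sw-housing/hump [365, 127, 35, 33, 530] z 0.0551 [ 770.1 -268.4] [109.5  62.9] 63.35 mean [ 768.9 -265.1]
sw-housing/hump [176, 160, 32, 49, 722] z 0.053 [623.9 298.4] [ 60.6 139.4] 77.56 mean [622.5 297.9]
sw-housing/hump [209, 165, 36, 19, 298] z 0.0548 [657.2 198.4] [102.3  36.3] 76.97 mean [655.9 193.6]
sw-housing/hump [346, 179, 37, 20, 324] z 0.055 [ 628.2 -208.2] [105.7  39. ] 79.34 mean [ 628.6 -207.4]
deck [267, 110, 39, 24, 107] z 0.0229 [837.1  32.1] [ 76.1 118.1] 2.08 mean [831.7  37.1]
deck [174, 146, 84, 91, 2513] z 0.0265 [614.1 234.3] [204.  255.1] 81.35 mean [590.6 231. ]
deck [334, 189, 45, 63, 1093] z 0.0281 [ 534.8 -189.7] [106.5 171.2] 78.91 mean [ 512.3 -180.6]
all>20 [165, 110, 39, 10, 216] z 0.0525 [841.5 345.8] [ 30.7 113.9] 9.55 mean [839.2 340.2]
all>20 [267, 110, 39, 24, 107] z 0.0229 [837.1  32.1] [ 76.1 118.1] 2.08 mean [831.7  37.1]
all>20 [174, 124, 84, 113, 5792] z 0.0654 [619.1 236.5] [223.1 259.4] 79.25 mean [634.6 233.1]
all>20 [364, 127, 36, 35, 780] z 0.0529 [ 769.8 -269.1] [110.9  62.9] 63.35 mean [ 765.9 -263.7]
all>20 [334, 179, 49, 73, 2419] z 0.0535 [ 549.1 -192.5] [106.5 200.5] 78.93 mean [ 547.2 -189.2]
all>20 [291, 189, 29, 30, 442] z 0.0413 [580.3 -33.7] [84.6 44.7] 46.45 mean [578.7 -34.8]
all>20 [264, 224, 28, 28, 413] z 0.0398 [475.6  40.3] [43.9 77.8] 47.54 mean [474.9  40.5]
head [180, 124, 71, 33, 1167] z 0.1628 [725.2 227. ] [202.7  43.3] 77.6 mean [723. 215.]
```

View pics/crop.png

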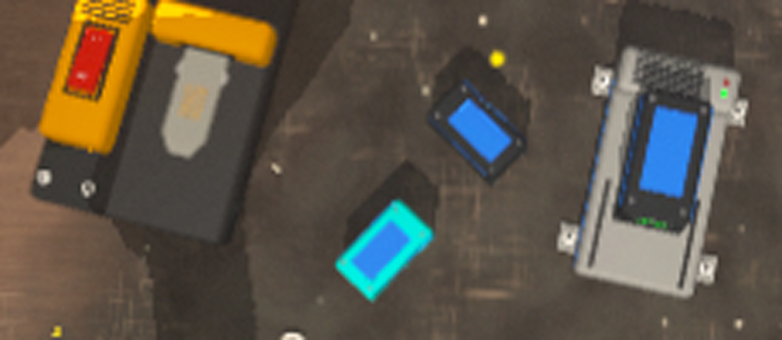

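Candidates in the top image: black and blue on the charger (360,212), a smaller black and blue one loose at (307,203), turquoise (278,238), and purple (384,145). The one on the charger fits: it is the larger black pack, has green gauge lights and is seated. The crop confirms this. Next I'll refine the lamp pose.

```bash
python3 - <<'E'
from h import *
from scipy.optimize import least_squares
P=np.load('P.npy');z=P[:,:,2];Z=np.load('pics/top0.npz');im=Z['im']
def T(o,yaw,p):
    c,s=np.cos(yaw),np.sin(yaw);p=np.asarray(p,float);return np.c_[o[0]+c*p[:,0]-s*p[:,1],o[1]+s*p[:,0]+c*p[:,1],p[:,2]]
# rail: light grey, z ~ .03-.045 within shoe area
hsv=cv2.cvtColor(im,cv2.COLOR_RGB2HSV)
m=np.zeros((400,640),bool);m[172:216,208:238]=1
m&=(hsv[...,2]>95)&(hsv[...,1]<90)
k,l,s,c=cv2.connectedComponentsWithStats(m.astype(np.uint8));i=1+s[1:,4].argmax();q=P[l==i]
r=cv2.minAreaRect((onplane('top',*np.nonzero(l==i)[::-1],.042)[:,:2]*1000).astype(np.float32));print('rail',s[i],r,q[:,2].mean())
o,yaw=np.array([.5864,.2125]),np.radians(-12.5)
L=lambda a:[x/1000 for x in a]
for cam,(u,v) in (('top',(218.3,211.2)),('scene',(249.9,183))): print(cam,'tip mark in world',onplane(cam,[u],[v],.0395).round(4))
for cam,(u,v) in (('top',(222.5,197.3)),('scene',(258.8,182.2))): print(cam,'shoe',onplane(cam,[u],[v],.03).round(4))
for cam,(u,v) in (('top',(188.6,189)),('scene',(238.8,160.5))): print(cam,'press',onplane(cam,[u],[v],.0665).round(4))
print('pred tip,press',T(o,yaw,[[-.039,0,.0395],[-.001,.092,.0665]]).round(4))
out=[]
for cam,y0,y1,x0,x1 in(('top',120,245,165,265),('scene',110,215,200,320)):
    I=np.load(f'pics/{cam}0.npz')['im'][:,:,::-1];I=cv2.resize(I[y0:y1,x0:x1],None,fx=4,fy=4,interpolation=cv2.INTER_CUBIC)
    def poly(p,col,oo=o,yy=yaw):
        uv=proj(cam,T(oo,yy,np.array(p)/1000.)); uv=((uv+.5-[x0,y0])*4).astype(np.int32); cv2.polylines(I,[uv],True,col,1)
    poly([[-105,-59,30],[165,-59,30],[165,125,30],[-105,125,30]],(0,255,0))
    poly([[-52,62,54],[88,62,54],[88,122,54],[-52,122,54]],(255,0,255))
    poly([[-39,-9,42],[-23,-19,42],[55,-19,42],[55,19,42],[-23,19,42],[-39,9,42]],(0,0,255))
    poly([[55,-40,58],[55,40,58]],(255,255,0))
    out.append(I[:420])
h=min(x.shape[0] for x in out);I=np.hstack([x[:h] for x in out]);I=cv2.resize(I,None,fx=.9,fy=.9) if I.shape[1]>800 else I
cv2.imwrite('pics/ov.png',I);print(I.shape)
E
```

```text
rail [212 179  21  33 390] ((595.8407592773438, 212.67799377441406), (47.154170989990234, 96.30237579345703), 74.46167755126953) 0.0391504055585214
top tip mark in world [[0.5469 0.2174 0.0395]]
scene tip mark in world [[0.5581 0.2147 0.0395]]
top shoe [[0.5904 0.2099 0.03  ]]
scene shoe [[0.5882 0.2052 0.03  ]]
top press [[0.6048 0.3023 0.0665]]
scene press [[0.6052 0.3055 0.0665]]
pred tip,press [[0.5483 0.2209 0.0395]
 [0.6053 0.3025 0.0665]]
(378, 792, 3)
```

View pics/ov.png

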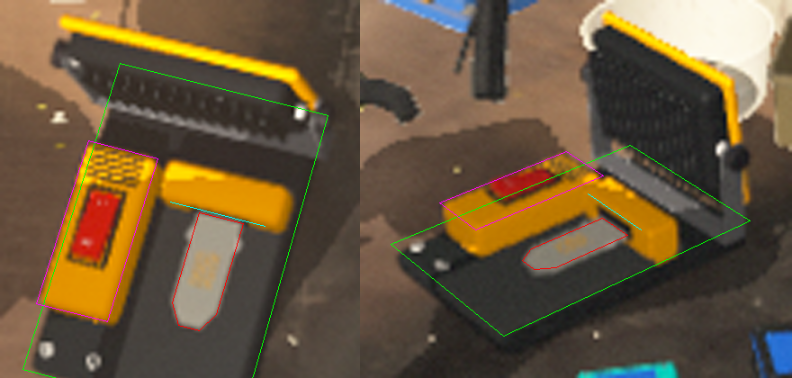

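Emit:
{"api": "move_arm", "payload": {
  "jaw": [8.5,8.5,8.5,8.5,8.5,8.5,8.5,8.5,8.5,8.5,8.5,8.5],
  "dp": [
    [0,-3,0],
    [0,-3,0],
    [0,-3,0],
    [0,-3,0],
    [0,-3,0],
    [0,-3,0],
    [0,-3,0],
    [0,-3,0],
    [0,-3,0],
    [0,-3,0],
    [0,-3,0],
    [0,-3,0]
  ],
  "turn": [
    [0,0,0],
    [0,0,0],
    [0,0,0],
    [0,0,0],
    [0,0,0],
    [0,0,0],
    [0,0,0],
    [0,0,0],
    [0,0,-0.035],
    [0,0,-0.035],
    [0,0,-0.035],
    [0,0,-0.035]
  ],
  "force": 80
}}

```text
time_s: 1.9
position: [0.0677, 0.1765, 0.2311]
tool_rot: [[-0.981, 0.191, 0.0], [0.191, 0.981, 0.0], [-0.0, 0.0, -1.0]]
ft_force: [0.7, -0.6, 0.4]
grip_width: 0.0851
gripper_force: 0.0
```

```bash
cat > fit.py <<'E'
from h import *
from scipy.optimize import minimize
def T(o,yaw,p):
    c,s=np.cos(yaw),np.sin(yaw);p=np.asarray(p,float);return np.c_[o[0]+c*p[:,0]-s*p[:,1],o[1]+s*p[:,0]+c*p[:,1],p[:,2]]
rail=np.array([[-39,-9,40],[-23,-19,42],[52,-19,42],[52,19,42],[-23,19,42],[-39,9,40]])/1000.
ring=np.array([[-49,-14,42],[-28,-29,42],[52,-29,42],[52,29,42],[-28,29,42],[-49,14,42]])/1000.
G={c:cv2.cvtColor(np.load(f'pics/{c}0.npz')['im'],cv2.COLOR_RGB2GRAY).astype(float) for c in('top','scene')}
def fill(cam,p,o,y):
    m=np.zeros((400,640),np.uint8);uv=proj(cam,T(o,y,p))
    big=cv2.fillPoly(np.zeros((800,800),np.uint8),[np.round((uv-[200,150])*8+3.5).astype(np.int32)],255)
    m[150:250,200:300]=cv2.resize(big,(100,100),interpolation=cv2.INTER_AREA);return m/255.
def cost(x,cams_):
    o=x[:2]/1000;y=np.radians(x[2]);t=0
    for c in cams_:
        a=fill(c,rail,o,y);b=np.clip(fill(c,ring,o,y)-a,0,1);t-=(G[c]*a).sum()/a.sum()-(G[c]*b).sum()/b.sum()
    return t
for cs in(['top'],['scene'],['top','scene']):
    r=minimize(cost,[586.4,210,-12.5],args=(cs,),method='Nelder-Mead',options=dict(initial_simplex=[[586,210,-12.5],[591,210,-12.5],[586,215,-12.5],[586,210,-10.5]]))
    print(cs,r.x.round(2),r.fun)
E
python3 fit.py
```

```text
['top'] [586.58 213.36 -12.74] -78.53925609770428
['scene'] [579.78 211.01 -11.92] -51.98139788017393
['top', 'scene'] [585.7  213.11 -12.06] -125.6424218059205
```

Emit:
{"api": "move_arm", "payload": {
  "jaw": [8.5,8.5,8.5,8.5,8.5,8.5,8.5,8.5,8.5,8.5,8.5,8.5],
  "dp": [
    [-4,-3,0],
    [-4,-3,0],
    [-4,-3,0],
    [-4,-3,0],
    [-4,-3,0],
    [-4,-3,0],
    [-4,-3,0],
    [-4,-3,0],
    [-4,-3,0],
    [-4,-3,0],
    [-4,0,0],
    [-4,0,0]
  ],
  "turn": [
    [0,0,0],
    [0,0,0],
    [0,0,0],
    [0,0,0],
    [0,0,0],
    [0,0,0],
    [0,0,0],
    [0,0,0],
    [0,0,0],
    [0,0,0],
    [0,0,0],
    [0,0,0]
  ]
}}

```text
time_s: 2.9
position: [0.3663, -0.0729, 0.2314]
tool_rot: [[-0.98, 0.2, 0.0], [0.2, 0.98, -0.0], [-0.0, -0.0, -1.0]]
ft_force: [-0.6, -1.1, 0.9]
grip_width: 0.0849
gripper_force: 0.0
```

Emit:
{"api": "move_arm", "payload": {
  "jaw": [8.5,8.5,8.5,8.5,8.5,8.5,8.5,8.5,8.5,8.5],
  "dp": [
    [-2.54,-1.01,0.5],
    [-2.54,-1.01,1],
    [-2.54,-1.01,1.5],
    [-2.54,-1.01,1.5],
    [-2.54,-1.01,1.5],
    [-2.54,-1.01,1.5],
    [-2.54,-1.01,1.5],
    [-2.54,-1.01,1],
    [0,0,0],
    [0,0,0]
  ],
  "turn": [
    [0,0,0],
    [0,0,0],
    [0,0,0],
    [0,0,0],
    [0,0,0],
    [0,0,-0.003],
    [0,0,-0.003],
    [0,0,-0.003],
    [0,0,0],
    [0,0,0]
  ]
}}

```text
time_s: 3.73
position: [0.5485, -0.1901, 0.1305]
tool_rot: [[-0.982, 0.187, -0.002], [0.187, 0.982, 0.001], [0.002, 0.001, -1.0]]
ft_force: [0.3, -0.7, 0.1]
grip_width: 0.0852
gripper_force: 0.0
```

Emit:
{"api": "move_arm", "payload": {
  "jaw": [8.5,8.5,8.5,8.5,8.5,8.5,8.5,6.5,5,5,5,5],
  "dp": [
    [0,-0.23,0.6],
    [0,0,1.5],
    [0,0,1.8],
    [0,0,1.8],
    [0,0,1.5],
    [0,0,1],
    [0,0,0.2],
    [0,0,0],
    [0,0,0],
    [0,0,0],
    [0,0,0],
    [0,0,0]
  ],
  "turn": [
    [0,0,0.003],
    [0,0,0],
    [0,0,0],
    [0,0,0],
    [0,0,0],
    [0,0,0],
    [0,0,0],
    [0,0,0],
    [0,0,0],
    [0,0,0],
    [0,0,0],
    [0,0,0]
  ],
  "force": 80
}}

```text
time_s: 4.73
position: [0.5482, -0.1926, 0.0491]
tool_rot: [[-0.982, 0.19, 0.002], [0.19, 0.982, -0.002], [-0.002, -0.001, -1.0]]
ft_force: [-2.6, -0.7, 6.4]
grip_width: 0.0594
gripper_force: 87.8
```

Emit:
{"api": "move_arm", "payload": {
  "jaw": [5,5,5,5],
  "dp": [
    [0,0,0],
    [0,0,0],
    [0,0,0],
    [0,0,0]
  ],
  "turn": [
    [0,0,0],
    [0,0,0],
    [0,0,0],
    [0,0,0]
  ]
}}

```text
time_s: 5.07
position: [0.5482, -0.1925, 0.0491]
tool_rot: [[-0.982, 0.189, 0.002], [0.189, 0.982, -0.002], [-0.002, -0.001, -1.0]]
ft_force: [-3.5, 0.3, 7.3]
grip_width: 0.0592
gripper_force: 87.8
```

Emit:
{"api": "move_arm", "payload": {
  "jaw": [5,5,5,5,5,5,5,5,5,5,5,5],
  "dp": [
    [0,0,-0.15],
    [0,0,-0.05],
    [0.4,0,0],
    [0.6,0,0],
    [0.8,0,0],
    [1,0,0],
    [1,0,0],
    [1,0,0],
    [1,0,0],
    [1,0,0],
    [0.7,0,0],
    [0,0,0]
  ],
  "turn": [
    [0,0,0],
    [0,0,0],
    [0,0,0],
    [0,0,0],
    [0,0,0],
    [0,0,0],
    [0,0,0],
    [0,0,0],
    [0,0,0],
    [0,0,0],
    [0,0,0],
    [0,0,0]
  ]
}}

```text
time_s: 6.07
position: [0.4723, -0.1769, 0.0495]
tool_rot: [[-0.982, 0.19, -0.002], [0.19, 0.982, 0.002], [0.002, 0.001, -1.0]]
ft_force: [0.6, -0.5, -4.6]
grip_width: 0.0591
gripper_force: 87.8
```

Emit:
{"api": "move_arm", "payload": {
  "jaw": [5,5,5,5,5,5,5,5,5,5,5,5],
  "dp": [
    [0.8,0,0],
    [1,0,0],
    [1,0,0],
    [0.4,0,0],
    [0,0,0],
    [0,0,-1],
    [0,0,-2],
    [0,0,-2],
    [0,0,-2],
    [0,0,-2],
    [0,0,-1],
    [0,0,0]
  ],
  "turn": [
    [0,0,0],
    [0,0,0],
    [0,0,0],
    [0,0,0],
    [0,0,0],
    [0,0,0],
    [0,0,0],
    [0,0,0],
    [0,0,0],
    [0,0,0],
    [0,0,0],
    [0,0,0]
  ]
}}

```text
time_s: 7.07
position: [0.4441, -0.1724, 0.1517]
tool_rot: [[-0.982, 0.189, 0.004], [0.189, 0.982, -0.003], [-0.004, -0.002, -1.0]]
ft_force: [0.5, -0.2, -6.5]
grip_width: 0.0584
gripper_force: 87.9
```

```bash
python3 - <<'E'
from h import *
i,_=save('scene','s1');save('top','t1');o=observe();print(o['position'],o['ft_force'],o['wrist_torque'],np.array(o['tool_rot']).round(4))
cv2.imwrite('pics/s1c.png',cv2.resize(i[130:330,220:500],None,fx=2.8,fy=2.8,interpolation=cv2.INTER_CUBIC)[:,:,::-1])
E
```

```text
[ 0.44289594 -0.17171457  0.14922758] [-0.14095682  1.18608219 -6.41318633] [-0.0322158   0.0332419   0.01784034] [[-9.819e-01  1.895e-01 -0.000e+00]
 [ 1.895e-01  9.819e-01  1.000e-04]
 [ 0.000e+00  1.000e-04 -1.000e+00]]
```

View pics/s1c.png

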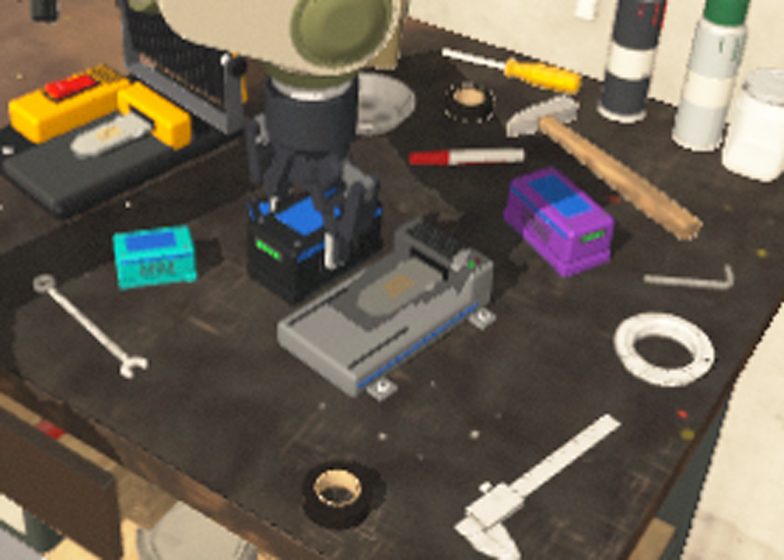

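Emit:
{"api": "move_arm", "payload": {
  "jaw": [5,5,5,5,5,5,5,5,5,5,5,5],
  "dp": [
    [0.3,1,0],
    [0.3,2,0],
    [0.3,3,0],
    [0.3,3.7,0],
    [0.3,3.7,0],
    [0.3,3.7,0],
    [0.3,3.7,0],
    [0.3,3.7,0],
    [0.3,3.7,0],
    [0.3,3.7,0],
    [0.4,3.7,0],
    [0.4,2.5,0]
  ],
  "turn": [
    [0,0,0],
    [0,0,0],
    [0,0,0],
    [0,0,0],
    [0,0,0],
    [0,0,0],
    [0,0,0],
    [0,0,0],
    [0,0,0],
    [0,0,0],
    [0,0,0],
    [0,0,0.01]
  ]
}}

```text
time_s: 8.17
position: [0.4767, 0.213, 0.1484]
tool_rot: [[-0.98, 0.198, -0.002], [0.198, 0.98, 0.0], [0.002, 0.0, -1.0]]
ft_force: [0.2, -0.8, -5.4]
grip_width: 0.0592
gripper_force: 87.9
```

Emit:
{"api": "move_arm", "payload": {
  "jaw": [5,5,5,5,5],
  "dp": [
    [0,1.5,0],
    [0,1,0],
    [0,0,0],
    [0,0,0],
    [0,0,0]
  ],
  "turn": [
    [0,0,0.01],
    [0,0,0.006],
    [0,0,0],
    [0,0,0],
    [0,0,0]
  ]
}}

```text
time_s: 8.58
position: [0.4826, 0.2331, 0.1492]
tool_rot: [[-0.976, 0.216, -0.001], [0.216, 0.976, -0.001], [0.001, -0.001, -1.0]]
ft_force: [-0.0, -0.5, -6.1]
grip_width: 0.059
gripper_force: 87.9
```

```bash
python3 - <<'E'
from h import *
o=observe();print(o['time_s'],o['position'],np.array(o['tool_rot']).round(4).tolist())
for cam,n in(('scene','s2'),('top','t2')):
    im,d=save(cam,n)
    hsv=cv2.cvtColor(im,cv2.COLOR_RGB2HSV);m=(hsv[...,0]>100)&(hsv[...,0]<118)&(hsv[...,1]>140)&(hsv[...,2]>110)
    v,u=np.nonzero(m&(d>0));P=world(cam,u,v,d[v,u]);k=(abs(P[:,0]-.48)<.07)&(abs(P[:,1]-.235)<.06)&(P[:,2]>.15)
    P=P[k];print(cam,k.sum(),P.mean(0).round(4));
    if k.sum()>20:
        A=np.c_[P[:,:2]-P[:,:2].mean(0),np.ones(len(P))];c=np.linalg.lstsq(A,P[:,2],rcond=None)[0]
        res=P[:,2]-A@c;g=abs(res)<.004;c=np.linalg.lstsq(A[g],P[g,2],rcond=None)[0];print('tilt deg x,y',np.degrees(c[:2]).round(2),'z',c[2].round(4),res.std().round(4))
        print(np.ptp(P,0))
x0=np.load('pics/scene0.npz')
i=np.load('pics/s2.npz')['im'][100:260,170:370];cv2.imwrite('pics/s2c.png',cv2.resize(i,None,fx=3.7,fy=3.7,interpolation=cv2.INTER_CUBIC)[:,:,::-1])
E
```

```text
8.5833 [0.48257098 0.23311451 0.14915646] [[-0.9765, 0.2157, -0.0011], [0.2157, 0.9765, -0.0005], [0.0009, -0.0008, -1.0]]
scene 56 [0.4746 0.2283 0.1863]
tilt deg x,y [-0.79  8.36] z 0.1862 0.0028
[0.08532124 0.06055766 0.01605834]
top 12 [0.5149 0.2101 0.1878]
```

View pics/s2c.png

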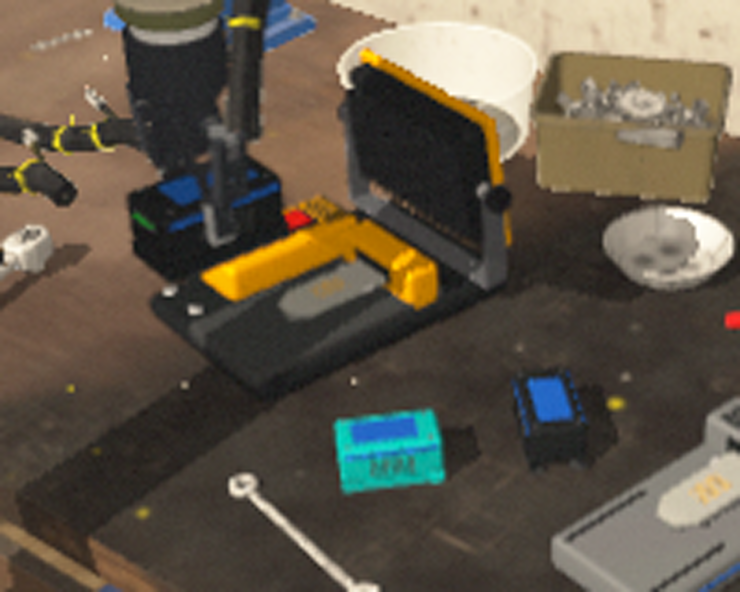

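Emit:
{"api": "move_arm", "payload": {
  "jaw": [5,5,5,5,5,5,5,5,5,5],
  "dp": [
    [0,0.2,0.7],
    [0,0,1.5],
    [0,0,1.8],
    [0,0,1.8],
    [0,0,1.5],
    [0,0,1.2],
    [0,0,0.7],
    [0,0,0.3],
    [0,0,0],
    [0,0,0]
  ],
  "turn": [
    [0,0,0],
    [0,0,0],
    [0,0,0],
    [0,0,0],
    [0,0,0],
    [0,0,0],
    [0,0,0],
    [0,0,0],
    [0,0,0],
    [0,0,0]
  ]
}}

```text
time_s: 9.52
position: [0.4836, 0.2359, 0.0551]
tool_rot: [[-0.977, 0.215, 0.001], [0.215, 0.977, 0.0], [-0.001, 0.0, -1.0]]
ft_force: [0.1, 0.3, -5.9]
grip_width: 0.0592
gripper_force: 88.0
```

Emit:
{"api": "move_arm", "payload": {
  "jaw": [5,5,5,5],
  "dp": [
    [0,0,0.3],
    [0,0,0.2],
    [0,0,0],
    [0,0,0]
  ],
  "turn": [
    [0,0,0],
    [0,0,0],
    [0,0,0],
    [0,0,0]
  ]
}}

```text
time_s: 9.85
position: [0.4833, 0.236, 0.0497]
tool_rot: [[-0.977, 0.215, 0.0], [0.215, 0.977, 0.0], [-0.0, 0.0, -1.0]]
ft_force: [-0.4, 0.1, -5.8]
grip_width: 0.0586
gripper_force: 88.0
```

Emit:
{"api": "move_arm", "payload": {
  "jaw": [5,5,5],
  "dp": [
    [0,0,0.1],
    [0,0,0],
    [0,0,0]
  ],
  "turn": [
    [0,0,0],
    [0,0,0],
    [0,0,0]
  ]
}}

```text
time_s: 10.1
position: [0.4835, 0.236, 0.0491]
tool_rot: [[-0.977, 0.215, 0.001], [0.215, 0.977, 0.0], [-0.001, 0.0, -1.0]]
ft_force: [-2.3, -0.5, 2.6]
grip_width: 0.0593
gripper_force: 88.4
```

Emit:
{"api": "move_arm", "payload": {
  "jaw": [5,5,5,5,5,5,5,5],
  "dp": [
    [0,0,-0.05],
    [-0.4,0,0],
    [-0.5,0,0],
    [-0.6,0,0],
    [-0.7,0,0],
    [-0.7,0,0],
    [-0.6,0,0],
    [0,0,0]
  ],
  "turn": [
    [0,0,0],
    [0,0,0],
    [0,0,0],
    [0,0,0],
    [0,0,0],
    [0,0,0],
    [0,0,0],
    [0,0,0]
  ]
}}

```text
time_s: 10.77
position: [0.5193, 0.228, 0.0491]
tool_rot: [[-0.976, 0.216, 0.002], [0.216, 0.976, 0.0], [-0.002, 0.001, -1.0]]
ft_force: [0.7, -1.0, -1.7]
grip_width: 0.0589
gripper_force: 88.3
```

Emit:
{"api": "move_arm", "payload": {
  "jaw": [5,5,5,5,5,5,5],
  "dp": [
    [-0.5,0,0],
    [-0.7,0,0],
    [-0.8,0,0],
    [-0.8,0,0],
    [-0.7,0,0],
    [-0.5,0,0],
    [0,0,0]
  ],
  "turn": [
    [0,0,0],
    [0,0,0],
    [0,0,0],
    [0,0,0],
    [0,0,0],
    [0,0,0],
    [0,0,0]
  ]
}}

```text
time_s: 11.35
position: [0.5581, 0.2194, 0.0491]
tool_rot: [[-0.976, 0.216, 0.002], [0.216, 0.976, 0.0], [-0.002, 0.0, -1.0]]
ft_force: [1.7, -1.3, -0.1]
grip_width: 0.0589
gripper_force: 88.6
```

Emit:
{"api": "move_arm", "payload": {
  "jaw": [5,5,5,5,5,5],
  "dp": [
    [-0.5,0,0],
    [-0.5,0,0],
    [-0.5,0,0],
    [-0.4,0,0],
    [-0.3,0,0],
    [0,0,0]
  ],
  "turn": [
    [0,0,0],
    [0,0,0],
    [0,0,0],
    [0,0,0],
    [0,0,0],
    [0,0,0]
  ]
}}

```text
time_s: 11.85
position: [0.5795, 0.2147, 0.0491]
tool_rot: [[-0.977, 0.215, 0.003], [0.215, 0.977, -0.0], [-0.003, 0.0, -1.0]]
ft_force: [4.8, -1.2, -1.3]
grip_width: 0.0591
gripper_force: 88.2
```

Emit:
{"api": "move_arm", "payload": {
  "jaw": [5,5,5,5,5],
  "dp": [
    [-0.2,0,0],
    [-0.2,0,0],
    [-0.1,0,0],
    [0,0,0],
    [0,0,0]
  ],
  "turn": [
    [0,0,0],
    [0,0,0],
    [0,0,0],
    [0,0,0],
    [0,0,0]
  ]
}}

```text
time_s: 12.27
position: [0.5818, 0.2141, 0.0491]
tool_rot: [[-0.977, 0.215, -0.002], [0.215, 0.977, -0.0], [0.002, -0.001, -1.0]]
ft_force: [-5.2, 0.7, 3.5]
grip_width: 0.0587
gripper_force: 89.0
```

Emit:
{"api": "move_arm", "payload": {
  "jaw": [5,5,5,5,5],
  "dp": [
    [-0.2,0,0],
    [-0.2,0,0],
    [-0.1,0,0],
    [0,0,0],
    [0,0,0]
  ],
  "turn": [
    [0,0,0],
    [0,0,0],
    [0,0,0],
    [0,0,0],
    [0,0,0]
  ]
}}

```text
time_s: 12.68
position: [0.5819, 0.214, 0.0494]
tool_rot: [[-0.977, 0.213, -0.013], [0.213, 0.977, -0.0], [0.013, -0.003, -1.0]]
ft_force: [-28.7, 0.4, 17.7]
grip_width: 0.059
gripper_force: 91.0
```

The pack is hard against the stop: no movement at 29 N, after the catch drew it in. I'll relieve the push, open modestly (the switch housing is close by) and lift.

Emit:
{"api": "move_arm", "payload": {
  "jaw": [5,5,5,7.4,7.4,7.4,7.4,7.4,7.4],
  "dp": [
    [0.3,0,0],
    [0.3,0,0],
    [0,0,0],
    [0,0,0],
    [0,0,0],
    [0,0,0],
    [0,0,0],
    [0,0,0],
    [0,0,0]
  ],
  "turn": [
    [0,0,0],
    [0,0,0],
    [0,0,0],
    [0,0,0],
    [0,0,0],
    [0,0,0],
    [0,0,0],
    [0,0,0],
    [0,0,0]
  ]
}}

```text
time_s: 13.43
position: [0.582, 0.2142, 0.049]
tool_rot: [[-0.977, 0.215, 0.0], [0.215, 0.977, 0.0], [-0.0, 0.0, -1.0]]
ft_force: [0.0, 1.6, 0.8]
grip_width: 0.0744
gripper_force: 0.0
```

Emit:
{"api": "move_arm", "payload": {
  "jaw": [7.4,7.4,7.4,7.4,7.4,7.4,7.4,7.4,7.4,7.4],
  "dp": [
    [0,0,-0.8],
    [0,0,-1.5],
    [0,0,-2],
    [0,0,-2],
    [0,0,-2],
    [0,0,-2],
    [0,0,-2],
    [0,0,-1],
    [0,0,0],
    [0,0,0]
  ],
  "turn": [
    [0,0,0],
    [0,0,0],
    [0,0,0],
    [0,0,0],
    [0,0,0],
    [0,0,0],
    [0,0,0],
    [0,0,0],
    [0,0,0],
    [0,0,0]
  ]
}}

```text
time_s: 14.27
position: [0.5818, 0.2142, 0.1819]
tool_rot: [[-0.977, 0.215, 0.0], [0.215, 0.977, -0.0], [-0.0, -0.0, -1.0]]
ft_force: [-0.5, 0.3, -0.2]
grip_width: 0.0743
gripper_force: 0.0
```

Emit:
{"api": "move_arm", "payload": {
  "jaw": [5,3,1,0,0,0,0,0,0,0,0,0],
  "dp": [
    [0,1,0],
    [0,1.6,0],
    [0,2,0],
    [0,2,0],
    [0,1.6,0],
    [0,1,0],
    [0,0,1.5],
    [0,0,2],
    [0,0,2],
    [0,0,2],
    [0,0,1.5],
    [0,0,0]
  ],
  "turn": [
    [0,0,0],
    [0,0,0],
    [0,0,0],
    [0,0,0],
    [0,0,0],
    [0,0,0],
    [0,0,0],
    [0,0,0],
    [0,0,0],
    [0,0,0],
    [0,0,0],
    [0,0,0]
  ]
}}

```text
time_s: 15.27
position: [0.5999, 0.3036, 0.0876]
tool_rot: [[-0.977, 0.215, -0.008], [0.215, 0.977, -0.002], [0.007, -0.004, -1.0]]
ft_force: [-0.2, -0.4, -0.5]
grip_width: 0.0001
gripper_force: 0.0
```

```bash
python3 - <<'E'
from h import *
o=observe();print(o['position'],o['grip_width'])
i,_=save('scene','s3');j,_=save('top','t3')
a=cv2.resize(i[120:220,200:310],(440,400),interpolation=cv2.INTER_CUBIC);b=cv2.resize(j[130:250,160:260],(333,400),interpolation=cv2.INTER_CUBIC)
cv2.imwrite('pics/c3.png',np.hstack([a,b])[:,:,::-1])
E
```

```text
[0.59988535 0.30362306 0.08757357] 7.566857902544915e-05
```

View pics/c3.png

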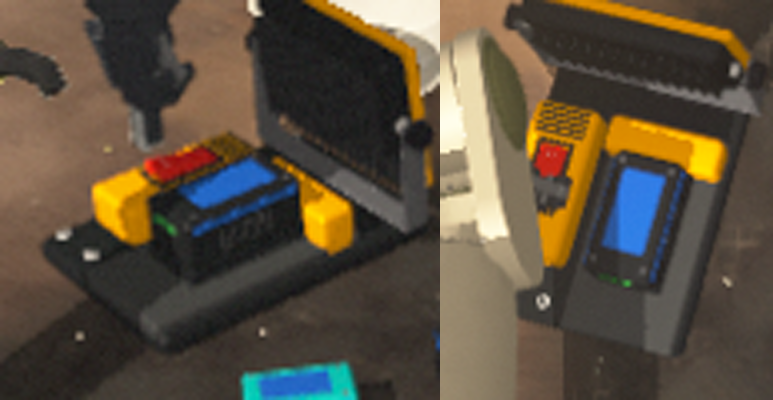

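The pack is seated on the lamp against the stop (left crop 225,205), and the closed fingers are over the rocker's near end (left crop 150,140). Now I'll press.

Emit:
{"api": "move_arm", "payload": {
  "jaw": [0,0,0,0,0,0,0],
  "dp": [
    [0,0,0.6],
    [0,0,0.6],
    [0,0,0.4],
    [0,0,0.4],
    [0,0,0.3],
    [0,0,0],
    [0,0,0]
  ],
  "turn": [
    [0,0,0],
    [0,0,0],
    [0,0,0],
    [0,0,0],
    [0,0,0],
    [0,0,0],
    [0,0,0]
  ]
}}

```text
time_s: 15.95
position: [0.6017, 0.304, 0.069]
tool_rot: [[-0.977, 0.215, -0.0], [0.215, 0.977, -0.0], [0.0, -0.0, -1.0]]
ft_force: [-0.3, -0.9, -0.5]
grip_width: 0.0004
gripper_force: 0.0
```

Emit:
{"api": "move_arm", "payload": {
  "jaw": [0,0,0,0,0,0,0],
  "dp": [
    [0,0,0.2],
    [0,0,0.2],
    [0,0,0.2],
    [0,0,0.2],
    [0,0,0.1],
    [0,0,0],
    [0,0,0]
  ],
  "turn": [
    [0,0,0],
    [0,0,0],
    [0,0,0],
    [0,0,0],
    [0,0,0],
    [0,0,0],
    [0,0,0]
  ]
}}

```text
time_s: 16.53
position: [0.6018, 0.3039, 0.0599]
tool_rot: [[-0.977, 0.215, 0.0], [0.215, 0.977, -0.0], [-0.0, -0.0, -1.0]]
ft_force: [0.7, -0.7, 1.3]
grip_width: -0.0
gripper_force: 0.0
```

Emit:
{"api": "move_arm", "payload": {
  "jaw": [0,0,0,0,0,0],
  "dp": [
    [0,0,0.1],
    [0,0,0.1],
    [0,0,0.1],
    [0,0,0.1],
    [0,0,0],
    [0,0,0]
  ],
  "turn": [
    [0,0,0],
    [0,0,0],
    [0,0,0],
    [0,0,0],
    [0,0,0],
    [0,0,0]
  ]
}}

```text
time_s: 17.03
position: [0.6021, 0.3041, 0.0591]
tool_rot: [[-0.977, 0.215, 0.003], [0.215, 0.977, 0.0], [-0.003, 0.001, -1.0]]
ft_force: [-7.7, -1.9, 19.7]
grip_width: 0.0002
gripper_force: 10.2
```

The rocker is on its end stop: 20 N with no further travel. Now I'll lift clear and check.

Emit:
{"api": "move_arm", "payload": {
  "jaw": [0,0,0,0,0,0,0,0,0,0,0,0],
  "dp": [
    [0,0,-0.5],
    [0,0,-1],
    [0,0,-2],
    [0,0,-2.5],
    [0,0,-2.5],
    [0,0,-2.5],
    [1,1,-2],
    [2,2,-1],
    [2,2,0],
    [2,2,0],
    [1,1,0],
    [0,0,0]
  ],
  "turn": [
    [0,0,0],
    [0,0,0],
    [0,0,0],
    [0,0,0],
    [0,0,0],
    [0,0,0],
    [0,0,0],
    [0,0,0],
    [0,0,0],
    [0,0,0],
    [0,0,0],
    [0,0,0]
  ]
}}

```text
time_s: 18.03
position: [0.5392, 0.4017, 0.1963]
tool_rot: [[-0.977, 0.212, -0.0], [0.212, 0.977, 0.0], [0.0, 0.0, -1.0]]
ft_force: [-0.6, 0.3, -1.1]
grip_width: 0.0001
gripper_force: 0.0
```

```bash
python3 - <<'E'
from h import *
o=observe();print(o['position'],o['ft_force'])
i,_=save('scene','s4');j,d=save('top','t4')
a=cv2.resize(i[120:220,200:310],(440,400),interpolation=cv2.INTER_CUBIC);b=cv2.resize(j[130:250,160:260],(333,400),interpolation=cv2.INTER_CUBIC)
cv2.imwrite('pics/c4.png',np.hstack([a,b])[:,:,::-1])
v,u=np.mgrid[150:240,170:265];P=world('top',u.ravel(),v.ravel(),d[150:240,170:265].ravel())
m=((P[:,2]>.08)&(P[:,2]<.095)&(P[:,1]<.27)).reshape(u.shape).astype(np.uint8)
k,l,s,c=cv2.connectedComponentsWithStats(m);q=P[(l==1+s[1:,4].argmax()).ravel()];print(cv2.minAreaRect((q[:,:2]*1000).astype(np.float32)),q[:,2].mean())
E
```

```text
[0.53915095 0.40166887 0.19630519] [-0.59000667  0.25848996 -1.09466605]
((586.6741943359375, 213.454345703125), (59.80270767211914, 110.40855407714844), 77.10720825195312) 0.08665875675475651
```

View pics/c4.png

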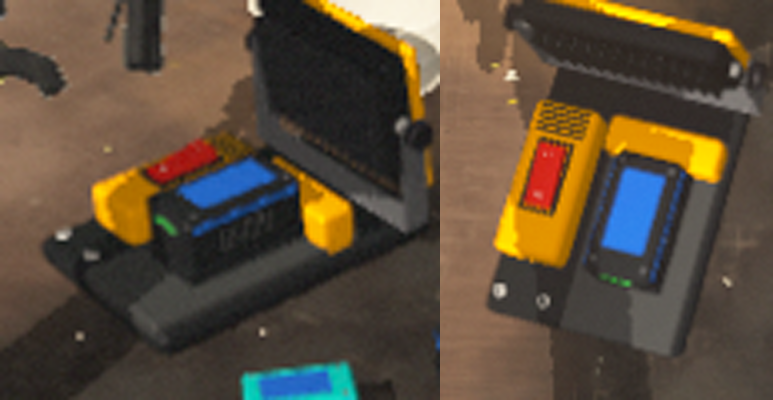

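The rocker's near end is down (left crop 160,175), and the pack sits at the home point within 1 mm. Handing in.

```bash
python3 -c "
from rig import ticket
print(ticket.close_job())"
```

```text
the job is handed in; nothing more can be done
None
```

The job is handed in: the pack is on the lamp shoe, hard against the stop and released, the red rocker is pressed to its end stop, and the arm is clear; I never saw the lamp light and no verdict came back.

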